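# Seat the rocking storage box on the box below it

## Robot

A 6-joint arm with a two-finger parallel gripper is mounted at the origin on the work surface. World frame = base frame: x ahead of the robot, y to its left, z up, the work surface at z = 0. Lengths are in mm, angles in rad, forces in N, time in s.
With the tool pointing down it reaches from about 300 to 950 mm from the base axis. Payload 3.1 kg.
Tool frame: the origin (TCP) lies where the fingers leave the gripper's body, on its centre line; the fingertips stand 73 mm ahead of it and the grasp point (between the pads) lies 54 mm ahead of it (manip.grip_depth is the distance from the TCP to the grasp point, in mm); z points along the fingers, y is the direction in which the jaws open and shut (so a half turn about z gives the same grasp; the last joint's range is limited). The gripper opens to 85 mm and grips with 20 to 120 N. Pads are 22 mm wide; open, the fingers measure 114 mm over their backs; the gripper's body (76 mm by 85 mm) begins 54 mm behind the grasp point. The pads swing forward as they close: fully open they stand 13 mm farther back than shut.
Start: joints at [-1.196, 0.308, 1.634, -0, 1.2, -0.07], TCP at [268.899, -564.204, 303.872] pointing down, gripper open.
Joint ranges: [-3.06, 3.06], [-0.79, 1.96], [0.05, 2.63], [-1.19, 4.34], [0.05, 2.64], [-2.94, 2.94]. Speed limits (rad/s): [2.79, 2.79, 3.14, 3.14, 3.14, 3.14].

## Interface

Orientations are given as a unit quaternion [x, y, z, w].
In Python, from plant import manip, eyes gives the robot as it stands. The module is installed in compiled form; this text tells all that it offers.
- The arm moves only by the shell command python3 -m creep 'ROWS' [FORCE]. ROWS is JSON, a list of rows, each an object of numbers: "x", "y", "z": the shift along the tool's x, y, z in m; "rx", "ry", "rz": the turn, a rotation vector about the tool's x, y, z in rad; "claw": the opening, from 0 (shut) to 1 (fully open). In form: [{"x": .., "y": .., "z": .., "rx": .., "ry": .., "rz": .., "claw": ..}, ...]. A call has exactly 5 rows; each row shifts and turns the commanded pose from where the row before left it, along the tool's axes as they then stand; what a row does not reach is not made up. A row lasts 1/8 s, in which the tool goes at most 62.5 mm and 10.7 degrees, less where a joint would pass 70% of its speed; a pose out of reach is approached as far as the arm can. A call is refused whole if a number of a shift passes 0.0625 or a number of a turn 0.188, either way. A call with a gripper value outside its range is refused whole. The fingers move at their own pace and stop on an object; FORCE is the grip in N (left out, the last holds). Time passes only in rows, so rows that do not move let the fingers close, or fill a call up. It gives the time, the measured TCP pose, the force and the opening at its end, in the units of the state.
- manip.observe(): the state, without advancing time (a new reading comes with each control period).
- eyes.camera(name): name is "scene" or "top"; returns (picture, depth): 400x640x3 uint8, red, green, blue; 400x640 float32, mm along the optical axis (not along the pixel's ray), 0 where there is no reading.
- eyes.get_calibration(name): a dict with "camera_matrix" (3x3 intrinsics, pixels), "pose" (4x4, takes a point from camera to world coordinates). Camera axes: x right, y down, z forward; pixel columns grow to the right and rows downward; lengths in mm; the calibration is good to about 2 mm. A picture is of the moment at which its call begins. get_calibration takes no time and is no camera call.
- manip.job_done(): hands the job in, once; it reports no verdict.
The state is a dict: "time": time; "q": joint angles; "joint_velocities": joint speeds; "tau": joint torques, N m; "ee_pos": TCP position; "eef_rot": TCP orientation; "contact_force": force on the tool from outside, world axes, zero at the start; "moment": the same for the moment, N m; "width": finger opening in mm.
Only numpy, scipy, OpenCV 4.12 (cv2) and the standard library are available. Lean on these libraries where they do the work, as an engineer would, in place of code of your own. Each camera call takes 0.05 s, during which the arm holds its last target.

## Task

The storage box with the carry handle has been left askew on top of the other box, so it rocks on two of its feet. Turn it where it stands, without lifting it off, until all four feet drop into the sunken bays of the lid below and it sits level and square without rocking, then let go. Leave the lower box and the other things on the desk where they are.

Things in the scene. Friction and masses are not known exactly. Their poses are not given: they have to be found in the camera images.
- upper_handle (a point): Centre of the grip bar of the black carry handle fixed to the upper box's lid. Box axes: bar along y, z up through the lid. Bar 18 mm wide (x), 14 thick (z), 88 long; its centre is 118 mm above the foot soles, 36 above the lid. Two posts at y = +-38 mm, 12 mm thick in y; 29 mm free height under the bar between them. The box leans at the start, by up to 0.15 rad.
- upper_base (a point): Centre of the upper box at the level of its foot soles, same axes. Grey box with white lid, 140 x 140 mm, lid top 82 mm above the soles, about 450 g, +x side heavier. Four black feet at x, y = +-38 mm, 8 mm high, 15 mm across, tapering in the lowest 3 mm to 11 mm. The feet form a square: the box fits the lid below in any of four yaws a quarter turn apart.
- lower_lid (a point): Centre of the lower box's lid at the level of its raised parts, 84 mm over the desk; z up. Loose grey box with white lid, 140 x 140 mm, about 950 g, on rubber feet. Raised parts of the lid: a middle panel, x from -28 to 28 mm, and two bars along x at y = 48 to 69 and -48 to -69 mm. At the start the upper box is turned 23 to 67 degrees from it, two feet on the raised parts.
- lower_bay (a point): Middle of the +x bay of the lower lid, on its floor, 49 mm along x from lower_lid. The two sunken bays are 6 mm deep, from x = 28 mm to the open edge at 70 mm (the other likewise at -x), y from -48 to 48 mm. Seated, the upper feet stand in the bays' inner corners with about 3 mm play, upper_base over lower_lid's centre and 6 mm below it, sides parallel.
- camera: Bystander: a camera, black and silver, 122 mm wide, 87 mm high, standing on the desk. Origin at the centre of its underside.
- lens: Bystander: a spare lens with cap, black, 72 mm across, 70 mm high, standing upright close to the boxes. Origin at the centre of its underside.
- power_bank: Bystander: a white power bank lying flat close to the boxes, 72 x 148 x 18 mm. Origin at the centre of its underside.
- mug: Bystander: a white mug, 80 mm across, 92 mm high. Origin at the centre of its underside.
- mouse: Bystander: a black computer mouse, about 105 x 62 x 35 mm. Origin at its underside.
- small_box: Bystander: a small closed box, 104 x 72 x 44 mm, grey with a white lid. Origin at the centre of its underside.
- charger: Bystander: a white plug charger, 45 x 45 x 30 mm with two pins. Origin at the centre of its underside.
There are look-alikes about, which are no part of the job. Leave any green look-alike of the part that bears upper_handle alone.

How it is judged:
By the outcome, as a careful person would: the job done as asked, in the order asked, and still so for the second after the job is handed in, with the robot touching nothing.
It also fails if it takes over 32 s, if anything falls off the work surface, if the arm or the gripper's body presses on something with over 40 N, if the wrist force passes 120 N, or if a joint passes its speed limit or range.

## Working session

There is one attempt and no reset: what is moved stays moved. The work goes in short steps, Python scripts to look and compute and a shell command to move; the robot and the scene stay as the last step left them, time stands still between calls to the robot, and variables do not carry over. Pictures are saved under pics/ and viewed, and the job is handed in when it is done.

```bash
mkdir -p pics; cat > h.py <<'E'
import numpy as np, cv2
from plant import manip, eyes
def snap(n,tag):
    p,d=eyes.camera(n); np.savez(f'pics/{tag}_{n}.npz',p=p,d=d)
    cv2.imwrite(f'pics/{tag}_{n}.png',p[:,:,::-1]); return p,d
def pts(n,d):
    c=eyes.get_calibration(n);K=np.array(c['camera_matrix']);T=np.array(c['pose'])
    v,u=np.mgrid[:d.shape[0],:d.shape[1]]
    P=np.stack([(u-K[0,2])/K[0,0]*d,(v-K[1,2])/K[1,1]*d,d],-1)
    return P@T[:3,:3].T+T[:3,3]
E
python3 - <<'E'
from h import *
for n in('scene','top'): 
    p,d=snap(n,'a'); c=eyes.get_calibration(n); print(c)
print(manip.observe())
E
```

```text
{'camera_matrix': array([[505.81915935,   0.        , 324.5541896 ],
       [  0.        , 505.81915935, 203.99954087],
       [  0.        ,   0.        ,   1.        ]]), 'pose': array([[ 2.54926867e-02,  7.71958745e-01, -6.35161254e-01,
         1.60304348e+03],
       [ 9.99562016e-01, -1.01308348e-02,  2.78054348e-02,
         3.51208064e+00],
       [ 1.50299349e-02, -6.35591899e-01, -7.71878902e-01,
         1.41002756e+03],
       [ 0.00000000e+00,  0.00000000e+00,  0.00000000e+00,
         1.00000000e+00]])}
{'camera_matrix': array([[445.78991188,   0.        , 326.20951106],
       [  0.        , 445.78991188, 197.07739269],
       [  0.        ,   0.        ,   1.        ]]), 'pose': array([[ 1.70817869e-02, -9.98156744e-01,  5.82351073e-02,
         4.78799345e+02],
       [-9.99629932e-01, -1.82822203e-02, -2.01434499e-02,
         6.72156485e+01],
       [ 2.11709874e-02, -5.78694703e-02, -9.98099651e-01,
         1.48919461e+03],
       [ 0.00000000e+00,  0.00000000e+00,  0.00000000e+00,
         1.00000000e+00]])}
{'time': 0.1, 'q': array([-1.19572725e+00,  3.08952076e-01,  1.63508122e+00, -5.96371901e-06,
        1.19972087e+00, -6.96553259e-02]), 'joint_velocities': array([-0.00164892, -0.00075151, -0.00286145,  0.00105238,  0.00157928,
        0.00032507]), 'tau': array([-4.21880150e-04, -4.16407371e+01, -2.77643985e+01, -1.29366681e-04,
        4.02085658e-03, -2.79172205e-06]), 'ee_pos': array([ 268.65616646, -563.63753529,  302.73003764]), 'eef_rot': array([ 9.75378416e-01,  2.20535206e-01, -1.67143833e-04, -1.06775818e-03]), 'contact_force': array([-1.07204478,  0.49664577, -0.35750945]), 'moment': array([ 0.02381026, -0.01022051, -0.05033773]), 'width': 85.55440542826514}
```

View pics/a_scene.png

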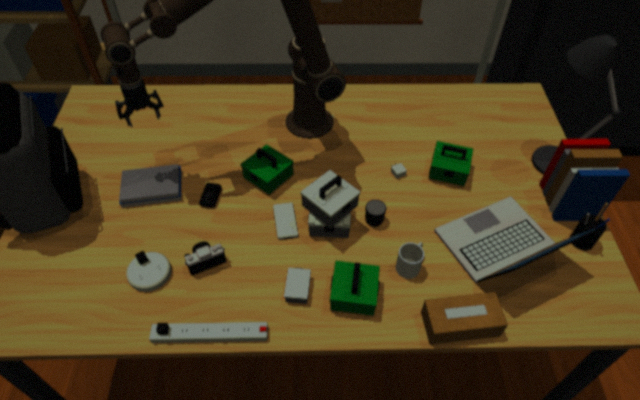

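View pics/a_top.png

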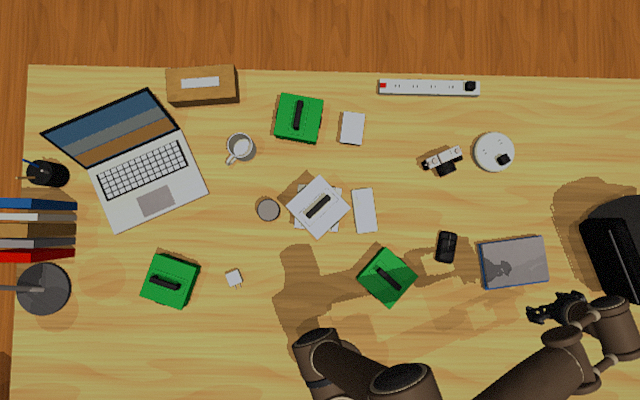

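Candidates with a carry handle:
- White-lidded box on another box: top (318,207), scene (330,195).
- Green boxes (look-alikes): top (298,118), (170,280) and (387,276).

I choose the white one, which stands on the lower box. Next is a close crop to check it.

```bash
python3 - <<'E'
from h import *
a=np.load('pics/a_top.npz');b=np.load('pics/a_scene.npz')
A=cv2.resize(a['p'][160:250,250:390],None,fx=5,fy=5,interpolation=cv2.INTER_CUBIC)
B=cv2.resize(b['p'][160:250,270:410],None,fx=5,fy=5,interpolation=cv2.INTER_CUBIC)
cv2.imwrite('pics/c_top.png',cv2.convertScaleAbs(A[:,:,::-1],alpha=1.2));cv2.imwrite('pics/c_scene.png',cv2.convertScaleAbs(B[:,:,::-1],alpha=1.8))
P=pts('top',a['d']);np.set_printoptions(precision=1,suppress=True,linewidth=180)
print(P[160:250:6,262:372:8,2].round())
g=cv2.cvtColor(a['p'],cv2.COLOR_RGB2GRAY);
Z=P[:,:,2]; m=np.zeros(g.shape,bool); m[160:250,270:360]=1
lid=m&(Z>150)&(g>120)
q=P[lid]; print('lid',len(q),q.mean(0)); 
c,_,_,_=np.linalg.lstsq(np.c_[q[:,:2],np.ones(len(q))],q[:,2],rcond=None);print('plane',c)
hd=m&(g<70)&(Z>170); h=P[hd]; print('handle',len(h),h.mean(0)); 
print(cv2.minAreaRect(h[:,:2].astype(np.float32)), cv2.minAreaRect(P[m&(Z>150)][:,:2].astype(np.float32)))
for k in range(4): pass
E
```

```text
[[   4.   -6.   -0.    8.    6.    7.    1.    3.   -0.    4.    1.    1.   11.   -0.]
 [   2.    2.    4.   -2.   -1.   -4.    5.    4.    6.   -3.    4.   -2.   -0.    2.]
 [   1.    3.    7.   -2.    6.   -1.   -1.    5.    4.    7.    2.    2.    9.   -4.]
 [   0.   -0.    0.   -2.   -0.    5.    2.  169.    2.   -5.    1.    6.    1.   -4.]
 [   0.    5.   -2.    0.    1.    9.  169.  171.  169.   -0.    2.    1.    4.    7.]
 [  -2.    2.   -4.    8.    5.  166.  166.  169.  168.  175.   -4.    0.   20.   16.]
 [   6.    1.    0.   -0.   -1.  168.  168.  173.  213.  166.   -2.    8.   21.   17.]
 [  74.   66.    4.    1.  167.  166.  166.  169.  212.  168.  169.    0.   24.   24.]
 [  66.   70.   69.    6.  167.  164.  170.  212.  171.  166.  168.  165.   19.   25.]
 [  70.   70.   70.    2.  163.  169.  212.  165.  171.  169. 1489.    3.   15.   17.]
 [   4.   72.    2.    2.    2.  169.  171.  169.  163.  166.    5.    3.   21.   14.]
 [   6.   -4.    0.    5.   86.   77.  167.  168.  168.   83.   -0.    1.   19.   19.]
 [   0.   -1.    1.    0.   -3.   -2.  164.  167.   -0.   -1.    4.    4.   23.   18.]
 [   5.   -3.   -0.   -2.    2.    7.    3.  169.   -4.   -0.   -2.   -2.    0.   -4.]
 [  -2.   -2.   -1.    1.   -0.    4.   -6.    4.    1.   -5.   -1.    4.    1.    0.]]
lid 2046 [525.3  64.5 192.2]
plane [ -0.7   0.  532.1]
handle 155 [526.5  65.8 217.8]
((524.47802734375, 61.338035583496094), (39.96852111816406, 82.98707580566406), 56.95130157470703) ((526.7548217773438, 63.992218017578125), (144.18841552734375, 140.27301025390625), 44.04793167114258)
```

View pics/c_top.png

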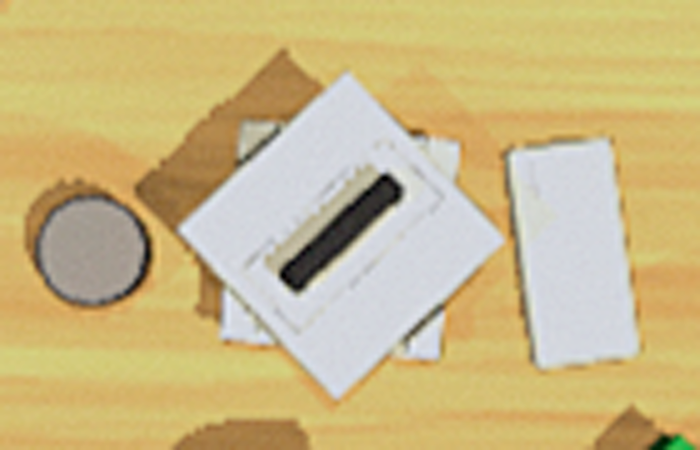

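View pics/c_scene.png

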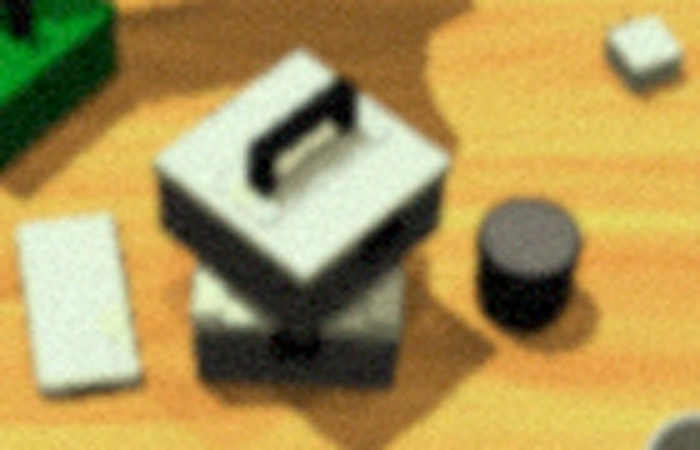

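```bash
cat >> h.py <<'E'
def ray(n,u,v,z):
    c=eyes.get_calibration(n);K=np.array(c['camera_matrix']);T=np.array(c['pose'])
    r=T[:3,:3]@np.linalg.solve(K,np.array([u,v,1.])); return T[:3,3]+r*(z-T[2,3])/r[2]
E
python3 - <<'E'
from h import *
from scipy.spatial.transform import Rotation as R
a=np.load('pics/a_top.npz');np.set_printoptions(precision=3,suppress=True,linewidth=180)
P=pts('top',a['d']);Z=P[:,:,2];g=cv2.cvtColor(a['p'],cv2.COLOR_RGB2GRAY)
m=np.zeros(g.shape,bool); m[165:250,280:358]=1
lid=m&(Z>154)&(Z<184)&(g>120); lid=cv2.erode(lid.astype(np.uint8),np.ones((3,3)))>0
q=P[lid];x0=q.mean(0)
c=np.linalg.lstsq(np.c_[(q-x0)[:,:2],np.ones(len(q))],q[:,2],rcond=None)[0];print('lid plane slopes',c,x0,len(q))
hd=m&(g<90)&(Z>195)&(Z<230); h=P[hd];print('bar',h.mean(0),len(h)); v=np.linalg.svd((h-h.mean(0))[:,:2])[2][0];print('bar yaw',np.degrees(np.arctan2(v[1],v[0])))
f=lambda x,y,z:ray('top',250+x/5-.4,160+y/5-.4,z)
U=[f(348,72,168),f(503,240,168),f(337,400,168),f(180,230,168)]
L=[f(240,122,84),f(460,143,84),f(440,358,84),f(222,342,84)]
for nm,C in(('U',U),('L',L)):
    C=np.array(C)[:,:2];e=np.roll(C,-1,0)-C;print(nm,C.mean(0),np.linalg.norm(e,axis=1),np.degrees(np.arctan2(e[:,1],e[:,0]))%90, ((C[0]+C[2])/2,(C[1]+C[3])/2))
b=[f(285,282,210),f(397,183,210)];d=b[1]-b[0];print('bar ray',(b[0]+b[1])/2,np.linalg.norm(d),np.degrees(np.arctan2(d[1],d[0])))
# scene lower near corners z=84, bottom edge
s=lambda x,y,z:ray('scene',270+x/5-.4,160+y/5-.4,z)
print('scene lower top-front corners',s(193,318,80),s(402,332,80))
T=R.from_quat(manip.observe()['eef_rot']).as_matrix();print(T)
E
```

```text
lid plane slopes [  0.001  -0.003 167.42 ] [526.262  64.803 167.42 ] 1557
bar [526.55   65.744 209.499] 159
bar yaw 134.2011745766161
U [527.079  64.331] [135.958 136.487 136.848 136.937] [43.627 44.83  43.822 44.454] (array([526.998,  64.094]), array([527.16 ,  64.569]))
L [526.48   65.033] [139.725 136.287 137.394 139.097] [85.609 85.562 86.773 86.534] (array([527.221,  65.568]), array([525.739,  64.499]))
bar ray [527.107  65.039 210.   ] 85.81465382317718 -47.47418771371793
scene lower top-front corners [589.97   -4.665  80.   ] [603.48  132.805  80.   ]
[[ 0.903  0.43  -0.001]
 [ 0.43  -0.903  0.002]
 [ 0.    -0.002 -1.   ]]
```

The crop confirms the choice: white lid with a black bar at top (318,207), sitting on the lower box, whose corners show around it. The upper box is at 44.3°, the lower at about 86° (mod 90), and their centres nearly coincide at (527, 65). So it needs a turn of about +42°.

```bash
python3 -m creep '[{"x":0.045,"y":-0.041,"z":-0.004},{"x":0.045,"y":-0.041,"z":-0.004},{"x":0.045,"y":-0.041},{"x":0.045,"y":-0.041},{"x":0.045,"y":-0.041}]' && python3 -m creep '[{"x":0.045,"y":-0.041},{"x":0.045,"y":-0.041},{"x":0.045,"y":-0.041},{"x":0.045,"y":-0.041},{"x":0.045,"y":-0.041}]' && python3 -m creep '[{"x":0.03,"y":-0.03,"rz":-0.18},{"rz":-0.18},{"rz":-0.18},{"rz":-0.18},{"rz":-0.18}]' && python3 -m creep '[{"rz":-0.18},{"rz":-0.18},{"rz":-0.18},{"rz":-0.18},{"rz":-0.18}]'
cat >> h.py <<'E'
from scipy.spatial.transform import Rotation as R
def err(t,yaw):
    s=manip.observe();T=R.from_quat(s['eef_rot']).as_matrix();y=np.degrees(np.arctan2(T[1,1],T[0,1]))
    d=np.array(t)-s['ee_pos'];dy=(yaw-y+90)%180-90
    # desired frame: z down, y at yaw
    a=np.radians(y+dy);Y=np.array([np.cos(a),np.sin(a),0]);Zd=np.array([0,0,-1.]);D=np.c_[np.cross(Y,Zd),Y,Zd]
    np.set_printoptions(precision=4,suppress=True)
    print('t',s['time'],'pos',s['ee_pos'],'yaw',y,'q',s['q'],'F',s['contact_force'],'M',s['moment'],'w',s['width'])
    print('tool shift m',T.T@d/1000,'rotvec',R.from_matrix(T.T@D).as_rotvec())
E
python3 -c "
from h import *
err([527,64.8,300],44.3)"
```

```text
t 0.1 pos [ 268.6562 -563.6375  302.73  ] yaw -64.51903556603695 q [-1.1957  0.309   1.6351 -0.      1.1997 -0.0697] F [-1.072   0.4966 -0.3575] M [ 0.0238 -0.0102 -0.0503] w 85.55440542826514
tool shift m [ 0.5036 -0.4562  0.0038] rotvec [-0.002   0.0012  1.2423]schema error: expected keys x, y, z, rx, ry, rz, claw
```

```bash
python3 -m creep '[{"x":0.045,"y":-0.041,"z":-0.004,"rx":0,"ry":0,"rz":0,"claw":1},{"x":0.045,"y":-0.041,"z":-0.004,"rx":0,"ry":0,"rz":0,"claw":1},{"x":0.045,"y":-0.041,"z":0,"rx":0,"ry":0,"rz":0,"claw":1},{"x":0.045,"y":-0.041,"z":0,"rx":0,"ry":0,"rz":0,"claw":1},{"x":0.045,"y":-0.041,"z":0,"rx":0,"ry":0,"rz":0,"claw":1}]' && python3 -m creep '[{"x":0.045,"y":-0.041,"z":0,"rx":0,"ry":0,"rz":0,"claw":1},{"x":0.045,"y":-0.041,"z":0,"rx":0,"ry":0,"rz":0,"claw":1},{"x":0.045,"y":-0.041,"z":0,"rx":0,"ry":0,"rz":0,"claw":1},{"x":0.045,"y":-0.041,"z":0,"rx":0,"ry":0,"rz":0,"claw":1},{"x":0.045,"y":-0.041,"z":0,"rx":0,"ry":0,"rz":0,"claw":1}]' && python3 -m creep '[{"x":0.03,"y":-0.03,"z":0,"rx":0,"ry":0,"rz":-0.18,"claw":1},{"x":0,"y":0,"z":0,"rx":0,"ry":0,"rz":-0.18,"claw":1},{"x":0,"y":0,"z":0,"rx":0,"ry":0,"rz":-0.18,"claw":1},{"x":0,"y":0,"z":0,"rx":0,"ry":0,"rz":-0.18,"claw":1},{"x":0,"y":0,"z":0,"rx":0,"ry":0,"rz":-0.18,"claw":1}]' && python3 -m creep '[{"x":0,"y":0,"z":0,"rx":0,"ry":0,"rz":-0.18,"claw":1},{"x":0,"y":0,"z":0,"rx":0,"ry":0,"rz":-0.18,"claw":1},{"x":0,"y":0,"z":0,"rx":0,"ry":0,"rz":-0.18,"claw":1},{"x":0,"y":0,"z":0,"rx":0,"ry":0,"rz":-0.18,"claw":1},{"x":0,"y":0,"z":0,"rx":0,"ry":0,"rz":-0.18,"claw":1}]'
python3 -c "
from h import *
err([527,64.8,300],44.3)"
```

```text
time: 0.72
ee_pos: [384.0, -280.4, 311.6]
eef_rot: [0.975, 0.22, 0.0, -0.0]
contact_force: [1.0, -0.6, -0.7]
width: 85.6
time: 1.35
ee_pos: [498.9, 1.5, 311.7]
eef_rot: [0.975, 0.221, -0.0, 0.0]
contact_force: [0.3, -1.0, -0.1]
width: 85.4
time: 1.98
ee_pos: [512.5, 39.7, 311.3]
eef_rot: [0.78, 0.625, -0.0, -0.0]
contact_force: [-1.1, 0.3, 0.1]
width: 85.2
time: 2.6
ee_pos: [512.5, 39.5, 311.3]
eef_rot: [0.431, 0.902, -0.0, -0.0]
contact_force: [-0.9, 0.3, 0.5]
width: 85.7
t 2.6 pos [512.4852  39.5063 311.3175] yaw 38.956592936534065 q [-0.0078  0.0865  1.8838 -0.      1.1724 -0.6877] F [-0.9486  0.264   0.5321] M [-0.0307 -0.0166  0.0283] w 85.7134474012772
tool shift m [0.0105 0.0272 0.0113] rotvec [-0.0008 -0.0007 -0.0933]
```

```bash
python3 -m creep '[{"x":0.0105,"y":0.0272,"z":0,"rx":0,"ry":0,"rz":-0.093,"claw":1},{"x":0,"y":0,"z":0,"rx":0,"ry":0,"rz":0,"claw":1},{"x":0,"y":0,"z":0.01,"rx":0,"ry":0,"rz":0,"claw":1},{"x":0,"y":0,"z":0.01,"rx":0,"ry":0,"rz":0,"claw":1},{"x":0,"y":0,"z":0,"rx":0,"ry":0,"rz":0,"claw":1}]' 
python3 - <<'E'
from h import *
err([527,64.8,257],44.3)
for n,(r0,c0) in (('scene',(120,270)),('top',(160,250))):
    p,d=snap(n,'b');B=cv2.resize(p[r0:r0+120,c0:c0+140],None,fx=4,fy=4,interpolation=cv2.INTER_CUBIC)
    cv2.imwrite(f'pics/d_{n}.png',cv2.convertScaleAbs(B[:,:,::-1],alpha=1.8))
E
```

```text
time: 3.22
ee_pos: [526.3, 64.2, 290.0]
eef_rot: [0.392, 0.92, -0.001, -0.002]
contact_force: [-0.4, 0.6, 0.1]
width: 85.5
t 3.225 pos [526.2883  64.2321 290.0351] yaw 43.90201131438041 q [ 0.0394  0.142   1.8674 -0.0001  1.1359 -0.7268] F [-0.3658  0.6384  0.082 ] M [ 0.0385  0.0182 -0.0234] w 85.49053529572937
tool shift m [-0.0002  0.001   0.033 ] rotvec [-0.0028 -0.0024 -0.0069]
```

View pics/d_scene.png

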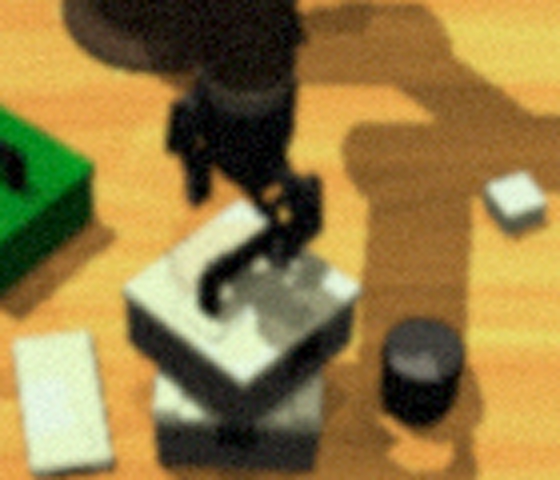

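View pics/d_top.png

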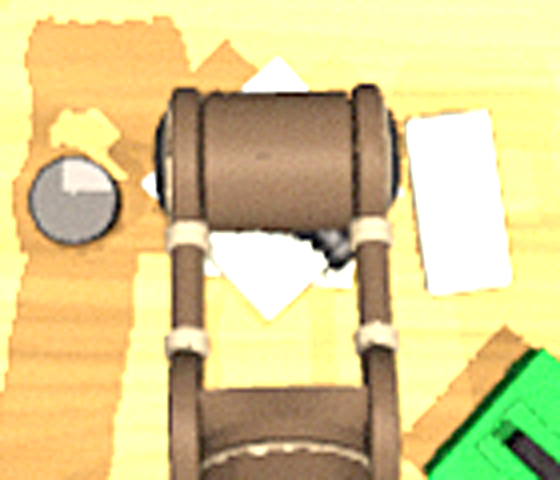

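Fingers straddle the bar (scene crop (195,160) and (305,210)). I'll descend and close gently.

```bash
python3 -m creep '[{"x":0,"y":0.0005,"z":0.012,"rx":0,"ry":0,"rz":-0.007,"claw":1},{"x":0,"y":0,"z":0.012,"rx":0,"ry":0,"rz":0,"claw":1},{"x":0,"y":0,"z":0.008,"rx":0,"ry":0,"rz":0,"claw":1},{"x":0,"y":0,"z":0,"rx":0,"ry":0,"rz":0,"claw":0.4},{"x":0,"y":0,"z":0,"rx":0,"ry":0,"rz":0,"claw":0.3}]' 25
python3 -m creep '[{"x":0,"y":0,"z":0,"rx":0,"ry":0,"rz":0,"claw":0.2},{"x":0,"y":0,"z":0,"rx":0,"ry":0,"rz":0,"claw":0.1},{"x":0,"y":0,"z":0,"rx":0,"ry":0,"rz":0,"claw":0.1},{"x":0,"y":0,"z":0,"rx":0,"ry":0,"rz":0,"claw":0.1},{"x":0,"y":0,"z":0,"rx":0,"ry":0,"rz":0,"claw":0.1}]' 25
python3 -c "
from h import *
err([527,64.8,257],86.1)"
```

```text
time: 3.95
ee_pos: [528.1, 65.1, 260.0]
eef_rot: [0.388, 0.922, 0.0, 0.0]
contact_force: [1.1, 0.8, 0.5]
width: 51.6
time: 4.58
ee_pos: [528.3, 65.0, 260.4]
eef_rot: [0.388, 0.922, 0.0, 0.0]
contact_force: [-1.3, -0.7, 3.4]
width: 17.4
t 4.575 pos [528.2564  64.9503 260.426 ] yaw 44.34510392113637 q [ 0.0406  0.1776  1.8911 -0.0002  1.072  -0.7333] F [-1.3132 -0.6973  3.4293] M [-0.0914  0.0723 -0.0565] w 17.430571586051226
tool shift m [ 0.0008 -0.001   0.0034] rotvec [ 0.0003  0.0009 -0.7288]
```

```bash
python3 -m creep '[{"x":0,"y":0,"z":0,"rx":0,"ry":0,"rz":-0.08,"claw":0.1},{"x":0,"y":0,"z":0,"rx":0,"ry":0,"rz":-0.08,"claw":0.1},{"x":0,"y":0,"z":0,"rx":0,"ry":0,"rz":-0.08,"claw":0.1},{"x":0,"y":0,"z":0,"rx":0,"ry":0,"rz":-0.08,"claw":0.1},{"x":0,"y":0,"z":0,"rx":0,"ry":0,"rz":-0.08,"claw":0.1}]'
python3 -m creep '[{"x":0,"y":0,"z":0,"rx":0,"ry":0,"rz":-0.08,"claw":0.1},{"x":0,"y":0,"z":0,"rx":0,"ry":0,"rz":-0.08,"claw":0.1},{"x":0,"y":0,"z":0,"rx":0,"ry":0,"rz":-0.08,"claw":0.1},{"x":0,"y":0,"z":0,"rx":0,"ry":0,"rz":-0.06,"claw":0.1},{"x":0,"y":0,"z":0,"rx":0,"ry":0,"rz":0,"claw":0.1}]'
python3 - <<'E'
from h import *
err([527,64.8,257],86.1)
for n,(r0,c0) in (('scene',(140,270)),('top',(160,250))):
    p,d=snap(n,'e');B=cv2.resize(p[r0:r0+110,c0:c0+140],None,fx=5,fy=5,interpolation=cv2.INTER_CUBIC)
    cv2.imwrite(f'pics/f_{n}.png',cv2.convertScaleAbs(B[:,:,::-1],alpha=1.8 if n=='scene' else 1.1))
E
```

```text
time: 5.2
ee_pos: [528.4, 65.3, 260.4]
eef_rot: [0.196, 0.981, 0.001, 0.001]
contact_force: [0.2, -0.4, 3.8]
width: 17.6
time: 5.82
ee_pos: [526.6, 64.9, 259.4]
eef_rot: [0.049, 0.999, -0.0, -0.002]
contact_force: [-4.0, -0.2, 2.5]
width: 17.4
t 5.825 pos [526.6222  64.8759 259.409 ] yaw 84.4180433079333 q [ 0.0408  0.178   1.8929 -0.0007  1.0746 -1.4323] F [-4.0002 -0.2022  2.5437] M [-0.4917  0.8101 -0.1923] w 17.447970639445305
tool shift m [-0.0004 -0.      0.0024] rotvec [-0.001  -0.0038 -0.0294]
```

View pics/f_scene.png

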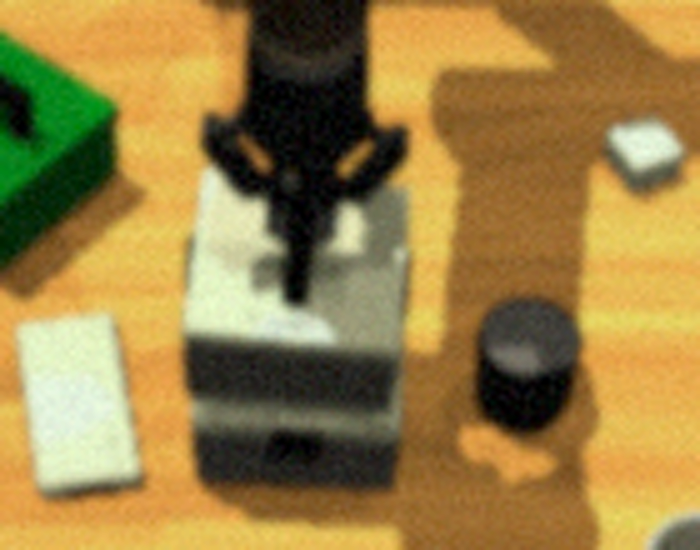

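View pics/f_top.png

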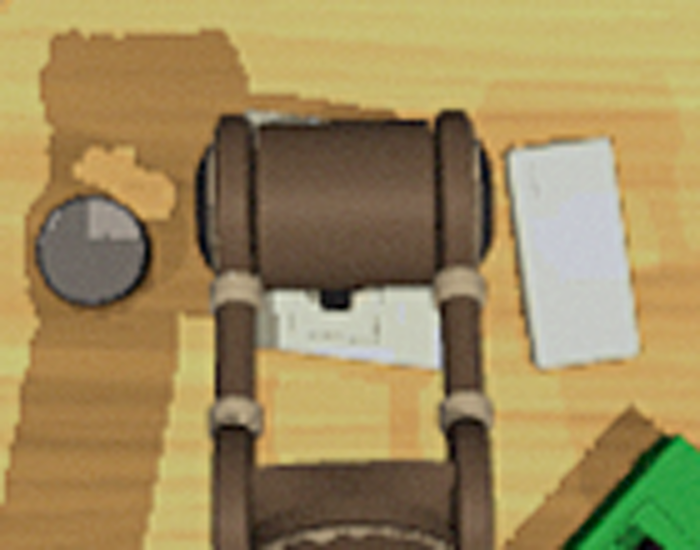

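```bash
python3 -m creep '[{"x":0,"y":0,"z":0.001,"rx":0,"ry":0,"rz":-0.03,"claw":0.1},{"x":0,"y":0,"z":0.0015,"rx":0,"ry":0,"rz":0,"claw":0.1},{"x":0,"y":0,"z":0.0015,"rx":0,"ry":0,"rz":0,"claw":0.1},{"x":0,"y":0,"z":0.001,"rx":0,"ry":0,"rz":0,"claw":0.1},{"x":0,"y":0,"z":0,"rx":0,"ry":0,"rz":0,"claw":0.1}]'
python3 -c "
from h import *
err([527,64.8,254],86.1)"
```

```text
time: 6.55
ee_pos: [528.8, 66.5, 257.5]
eef_rot: [0.033, 0.999, 0.002, 0.001]
contact_force: [-6.1, 4.1, 12.4]
width: 17.5
t 6.55 pos [528.7758  66.5017 257.46  ] yaw 86.16908200589383 q [ 0.0419  0.1817  1.8928  0.0036  1.0646 -1.4637] F [-6.1252  4.0838 12.4108] M [ 0.1523  1.1745 -0.2041] w 17.45187526750832
tool shift m [ 0.0017 -0.0018  0.0035] rotvec [0.0034 0.002  0.0012]
```

```bash
python3 - <<'E'
from h import *
p,d=snap('scene','g');B=cv2.resize(p[195:243,300:360],None,fx=12,fy=12,interpolation=cv2.INTER_CUBIC)
cv2.imwrite('pics/g2.png',cv2.convertScaleAbs(B[:,:,::-1],alpha=2.2))
print(manip.observe()['contact_force'],manip.observe()['moment'],manip.observe()['ee_pos'])
E
```

```text
[-5.89945221  2.96031802 12.96953859] [ 0.11100772  1.19764613 -0.21477934] [528.78958964  66.48864654 257.48564811]
```

View pics/g2.png

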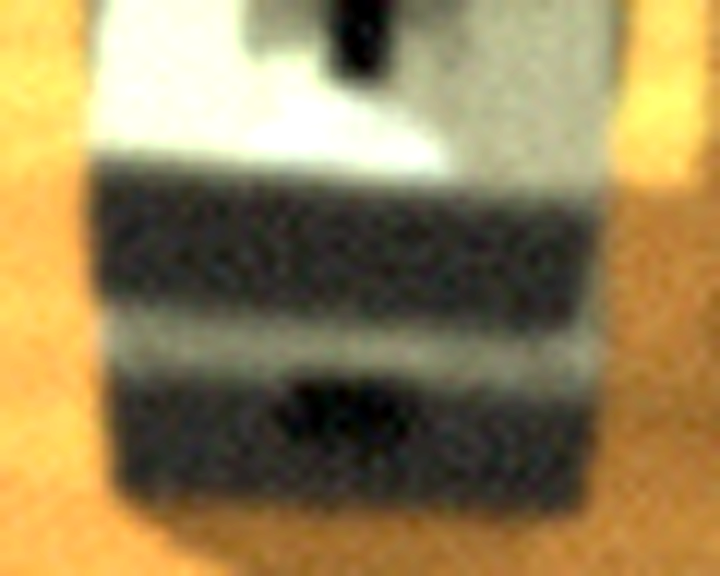

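The lower lid's front corners are at scene px (309,226) and (350,227.5). The upper's lower front corners are at (308,220) and (348,222), which puts the upper about 4 mm toward -y. The wrist force (+y) agrees, so I'll shift +y in small steps while pressing lightly.

```bash
python3 -m creep '[{"x":0,"y":0.001,"z":0,"rx":0,"ry":0,"rz":0,"claw":0.1},{"x":0,"y":0.001,"z":0,"rx":0,"ry":0,"rz":0,"claw":0.1},{"x":0,"y":0.001,"z":0,"rx":0,"ry":0,"rz":0,"claw":0.1},{"x":0,"y":0,"z":0,"rx":0,"ry":0,"rz":0,"claw":0.1},{"x":0,"y":0,"z":0,"rx":0,"ry":0,"rz":0,"claw":0.1}]'
python3 -c "
from h import *
err([527,64.8,254],86.1)"
```

```text
time: 7.22
ee_pos: [528.8, 68.0, 257.1]
eef_rot: [0.033, 0.999, -0.0, 0.001]
contact_force: [-5.8, 0.0, 12.9]
width: 17.5
t 7.225 pos [528.819   68.013  257.1113] yaw 86.2225105396028 q [ 0.0465  0.183   1.892  -0.0006  1.0647 -1.4581] F [-5.7623  0.0269 12.9231] M [-0.7112  1.1043 -0.2886] w 17.544371292899932
tool shift m [ 0.0016 -0.0033  0.0031] rotvec [-0.0003  0.0018  0.0021]
```

```bash
python3 -m creep '[{"x":0.001,"y":0,"z":0,"rx":0,"ry":0,"rz":0,"claw":0.1},{"x":0.001,"y":0,"z":0,"rx":0,"ry":0,"rz":0,"claw":0.1},{"x":0.001,"y":0,"z":0,"rx":0,"ry":0,"rz":0,"claw":0.1},{"x":0,"y":0,"z":0,"rx":0,"ry":0,"rz":0,"claw":0.1},{"x":0,"y":0,"z":0,"rx":0,"ry":0,"rz":0,"claw":0.1}]'
python3 -c "
from h import *
err([527,64.8,254],86.1)"
```

```text
time: 7.85
ee_pos: [527.0, 68.2, 256.8]
eef_rot: [0.033, 0.999, -0.0, 0.003]
contact_force: [-1.8, -1.0, 8.7]
width: 17.6
t 7.85 pos [526.9646  68.1954 256.8184] yaw 86.23325004994865 q [ 0.047   0.1783  1.8984 -0.0007  1.0596 -1.4577] F [-1.7714 -0.9524  8.7489] M [-0.7267  0.3837 -0.2073] w 17.561019475752897
tool shift m [-0.0002 -0.0034  0.0028] rotvec [-0.      0.0054  0.0023]
```

```bash
python3 - <<'E'
from h import *
p,d=snap('scene','i');P=pts('scene',d);Z=P[:,:,2]
m=(Z>140)&(Z<185)&(np.abs(P[:,:,0]-527)<66)&(np.abs(P[:,:,1]-66)<66);m=cv2.erode(m.astype(np.uint8),np.ones((3,3)))>0
q=P[m]
for _ in range(3):
    x0=q.mean(0);c=np.linalg.lstsq(np.c_[(q-x0)[:,:2],np.ones(len(q))],q[:,2],rcond=None)[0]
    r=q[:,2]-x0[2]-(q-x0)[:,:2]@c[:2];q=q[np.abs(r-np.median(r))<6]
print(c,x0,len(q),c[2]+c[:2]@(np.array([527,65])-x0[:2]))
B=cv2.resize(p[175:243,290:370],None,fx=9,fy=8,interpolation=cv2.INTER_CUBIC)
cv2.imwrite('pics/i2.png',cv2.convertScaleAbs(B[:,:,::-1],alpha=2.2))
E
```

```text
[-5.55564952e-03 -5.43462495e-02  1.65022840e+02] [539.61325463  62.558782   165.02284002] 720 164.96024379553666
```

View pics/i2.png

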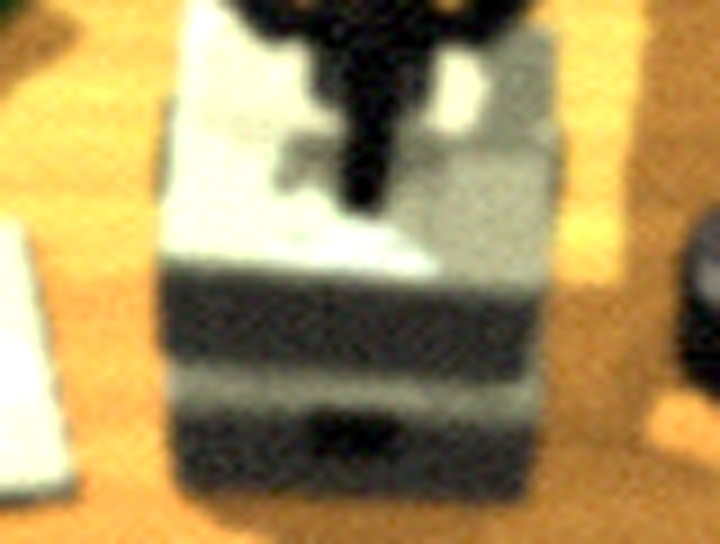

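The scene depth gives a lid tilt of 0.054 rad with the +y side low. So the -y feet are still on the raised bar and the soles sit about 4 mm too far toward -y. I'll level with the tool (roll) and net-shift the soles +y.

```bash
python3 -m creep '[{"x":0,"y":0,"z":-0.001,"rx":0,"ry":0,"rz":0,"claw":0.1},{"x":0,"y":-0.0015,"z":0,"rx":-0.018,"ry":0,"rz":0,"claw":0.1},{"x":0,"y":-0.0015,"z":0,"rx":-0.018,"ry":0,"rz":0,"claw":0.1},{"x":0,"y":-0.0015,"z":0,"rx":-0.018,"ry":0,"rz":0,"claw":0.1},{"x":0,"y":0,"z":0,"rx":0,"ry":0,"rz":0,"claw":0.1}]' 50
cat >> h.py <<'E'
def tilt(tag):
    p,d=snap('scene',tag);P=pts('scene',d);Z=P[:,:,2]
    m=(Z>140)&(Z<185)&(np.abs(P[:,:,0]-527)<66)&(np.abs(P[:,:,1]-66)<66);m=cv2.erode(m.astype(np.uint8),np.ones((3,3)))>0
    q=P[m]
    for _ in range(3):
        x0=q.mean(0);c=np.linalg.lstsq(np.c_[(q-x0)[:,:2],np.ones(len(q))],q[:,2],rcond=None)[0]
        r=q[:,2]-x0[2]-(q-x0)[:,:2]@c[:2];q=q[np.abs(r-np.median(r))<6]
    print('slopes',c[:2],'z mid',c[2]+c[:2]@(np.array([527,65])-x0[:2]))
    B=cv2.resize(p[175:243,290:370],None,fx=9,fy=8,interpolation=cv2.INTER_CUBIC)
    cv2.imwrite(f'pics/{tag}_z.png',cv2.convertScaleAbs(B[:,:,::-1],alpha=2.2))
E
python3 -c "
from h import *
err([527,64.8,254],86.1);tilt('j')"
```

```text
time: 8.52
ee_pos: [525.7, 63.5, 255.6]
eef_rot: [0.034, 0.999, 0.028, 0.002]
contact_force: [-0.4, 0.7, -5.5]
width: 16.8
t 8.525 pos [525.6779  63.5392 255.5546] yaw 86.1410616148783 q [ 0.0125  0.1735  1.9078  0.0632  1.0538 -1.5219] F [-0.376   0.6887 -5.504 ] M [-0.0899 -0.0082 -0.0614] w 16.789639197971468
tool shift m [-0.0012  0.0013  0.0016] rotvec [0.0554 0.0029 0.0006]
slopes [0.0067 0.0199] z mid 163.39381657830492
```

```bash
python3 -m creep '[{"x":0,"y":0,"z":0.0,"rx":0.018,"ry":0,"rz":0,"claw":0.1},{"x":0,"y":0,"z":0.0012,"rx":0,"ry":0,"rz":0,"claw":0.1},{"x":0,"y":0,"z":0.0012,"rx":0,"ry":0,"rz":0,"claw":0.1},{"x":0,"y":0,"z":0.0012,"rx":0,"ry":0,"rz":0,"claw":0.1},{"x":0,"y":0,"z":0,"rx":0,"ry":0,"rz":0,"claw":0.1}]' 50
python3 -c "
from h import *
err([527,64.8,254],86.1);tilt('k')"
```

```text
time: 9.2
ee_pos: [525.6, 64.1, 254.0]
eef_rot: [0.033, 0.999, 0.018, 0.001]
contact_force: [-0.3, 0.6, 5.4]
width: 17.1
t 9.2 pos [525.5591  64.1062 254.0154] yaw 86.18604787148972 q [ 0.0223  0.177   1.9067  0.0417  1.0533 -1.5024] F [-0.276   0.626   5.3536] M [ 0.0467  0.042  -0.0646] w 17.12203709354951
tool shift m [-0.0014  0.0008  0.    ] rotvec [0.0366 0.0017 0.0015]
slopes [0.0013 0.0019] z mid 162.14409996468748
```

View pics/k_z.png

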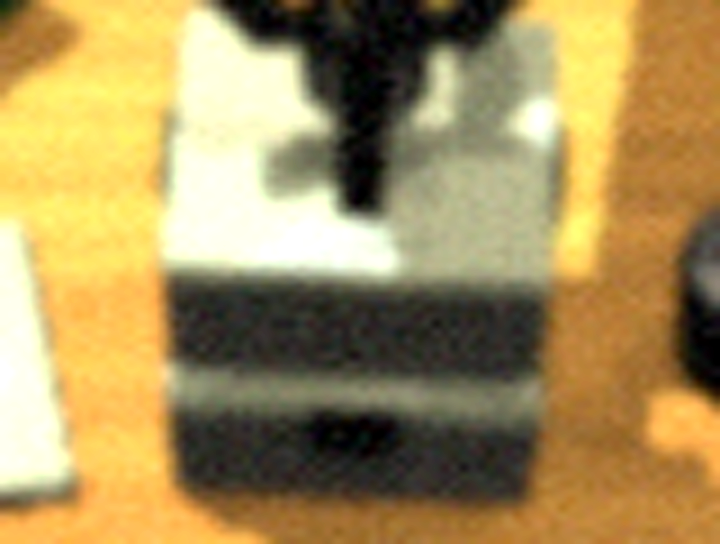

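Now level (slopes under 0.002), moments near zero, contact pushing up, and the sides line up in view. Next I check the depth bias against the first picture and test with a bit more press.

```bash
python3 -m creep '[{"x":0,"y":0,"z":0.001,"rx":0,"ry":0,"rz":0,"claw":0.1},{"x":0,"y":0,"z":0,"rx":0,"ry":0,"rz":0,"claw":0.1},{"x":0,"y":0,"z":0,"rx":0,"ry":0,"rz":0,"claw":0.1},{"x":0,"y":0,"z":0,"rx":0,"ry":0,"rz":0,"claw":0.1},{"x":0,"y":0,"z":0,"rx":0,"ry":0,"rz":0,"claw":0.1}]' 50
python3 - <<'E'
from h import *
err([527,64.8,254],86.1)
for t in 'ak':
    d=np.load(f'pics/{t}_scene.npz')['d'];P=pts('scene',d);Z=P[:,:,2]
    m=(Z>140)&(Z<178)&(np.hypot(P[:,:,0]-527,P[:,:,1]-66)<58);q=P[m];print(t,np.median(q[:,2]),len(q), 'desk',np.median(Z[240:250,300:360]),np.median(P[(np.abs(P[:,:,0]-527)<60)&(np.abs(P[:,:,1]-170)<15)][:,2]))
E
```

```text
time: 9.88
ee_pos: [525.6, 64.1, 254.0]
eef_rot: [0.033, 0.999, 0.018, 0.002]
contact_force: [-2.7, -0.6, 9.7]
width: 16.8
t 9.875 pos [525.6188  64.0844 253.985 ] yaw 86.18452848381636 q [ 0.0223  0.177   1.9067  0.0417  1.0531 -1.5025] F [-2.6642 -0.585   9.689 ] M [-0.0438  0.2843 -0.1109] w 16.776810296938297
tool shift m [-0.0013  0.0008  0.    ] rotvec [0.0366 0.0019 0.0014]
a 168.9151301433219 602 desk 1.9238725218376658 2.672116735377813
k 162.47703003591914 576 desk 2.0546289326523492 2.0789942895735294
```

The lid dropped 6.5 mm (168.9 → 162.5, desk bias about +2), so it is seated. I'll relieve the press, open and retreat.

```bash
python3 -m creep '[{"x":0,"y":0,"z":-0.001,"rx":0,"ry":0,"rz":0,"claw":0.1},{"x":0,"y":0,"z":-0.0004,"rx":0,"ry":0,"rz":0,"claw":0.1},{"x":0,"y":0,"z":0,"rx":0,"ry":0,"rz":0,"claw":0.3},{"x":0,"y":0,"z":0,"rx":0,"ry":0,"rz":0,"claw":0.5},{"x":0,"y":0,"z":0,"rx":0,"ry":0,"rz":0,"claw":0.8}]' 20
python3 -m creep '[{"x":0,"y":0,"z":0,"rx":0,"ry":0,"rz":0,"claw":1},{"x":0,"y":0,"z":0,"rx":0,"ry":0,"rz":0,"claw":1},{"x":0,"y":0,"z":-0.01,"rx":0,"ry":0,"rz":0,"claw":1},{"x":0,"y":0,"z":-0.02,"rx":0,"ry":0,"rz":0,"claw":1},{"x":0,"y":0,"z":-0.03,"rx":0,"ry":0,"rz":0,"claw":1}]'
python3 -m creep '[{"x":0,"y":0,"z":-0.04,"rx":0.037,"ry":0,"rz":0,"claw":1},{"x":0.05,"y":-0.03,"z":0,"rx":0,"ry":0,"rz":0,"claw":1},{"x":0.04,"y":-0.045,"z":0,"rx":0,"ry":0,"rz":0,"claw":1},{"x":0.03,"y":-0.05,"z":0,"rx":0,"ry":0,"rz":0,"claw":1},{"x":0,"y":-0.06,"z":0,"rx":0,"ry":0,"rz":0,"claw":1}]'
python3 -m creep '[{"x":0,"y":-0.06,"z":0,"rx":0,"ry":0,"rz":0,"claw":1},{"x":0,"y":-0.06,"z":0,"rx":0,"ry":0,"rz":0,"claw":1},{"x":0,"y":-0.06,"z":0,"rx":0,"ry":0,"rz":0,"claw":1},{"x":0,"y":0,"z":0,"rx":0,"ry":0,"rz":0,"claw":1},{"x":0,"y":0,"z":0,"rx":0,"ry":0,"rz":0,"claw":1}]'
python3 - <<'E'
from h import *
tilt('l');p,d=snap('top','l')
B=cv2.resize(p[160:250,250:390],None,fx=5,fy=5,interpolation=cv2.INTER_CUBIC);cv2.imwrite('pics/l_t.png',cv2.convertScaleAbs(B[:,:,::-1],alpha=1.1))
P=pts('top',d);Z=P[:,:,2];g=cv2.cvtColor(p,cv2.COLOR_RGB2GRAY)
m=np.zeros(g.shape,bool);m[165:250,280:358]=1
q=P[m&(Z>146)&(Z<178)&(g>100)];x0=q.mean(0);print('top slopes',np.linalg.lstsq(np.c_[(q-x0)[:,:2],np.ones(len(q))],q[:,2],rcond=None)[0],len(q))
k=(m&(Z>140)).astype(np.uint8);w=np.array([ray('top',u,v,160)[:2] for v,u in np.argwhere(k)],np.float32);print(cv2.minAreaRect(w))
E
```

```text
time: 10.5
ee_pos: [524.4, 63.9, 251.9]
eef_rot: [0.033, 0.999, 0.018, -0.0]
contact_force: [0.3, -1.2, -0.2]
width: 59.5
time: 11.12
ee_pos: [524.2, 61.7, 312.9]
eef_rot: [0.033, 0.999, 0.018, -0.0]
contact_force: [0.9, -0.2, -0.4]
width: 85.6
time: 11.75
ee_pos: [390.7, -116.7, 353.6]
eef_rot: [0.033, 0.999, -0.001, 0.001]
contact_force: [2.2, 0.1, 0.6]
width: 85.4
time: 12.38
ee_pos: [380.3, -295.7, 353.1]
eef_rot: [0.034, 0.999, -0.0, -0.0]
contact_force: [1.2, 0.3, 0.8]
width: 85.4
slopes [0.0026916 0.0078349] z mid 162.06749428279466
top slopes [1.13321196e-04 1.43182259e-03 1.61544948e+02] 2001
((528.7687377929688, 64.68310546875), (244.11074829101562, 225.79978942871094), 0.33546701073646545)
```

View pics/l_z.png

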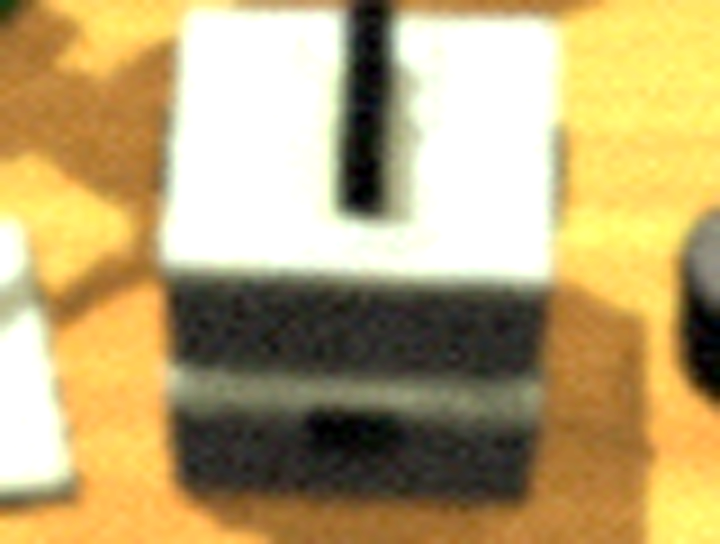

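View pics/l_t.png

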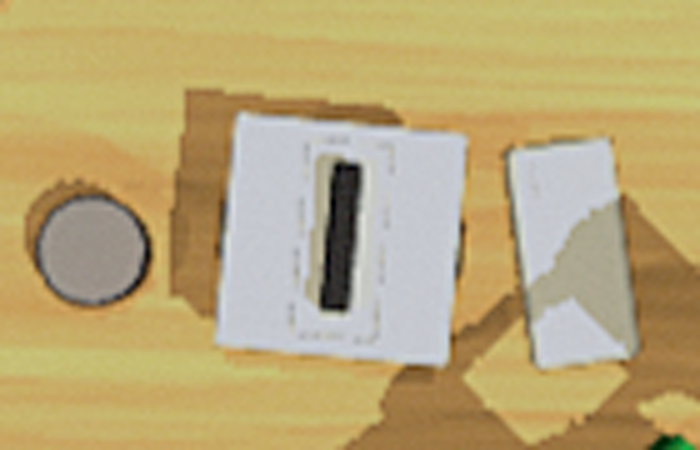

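View pics/l_top.png

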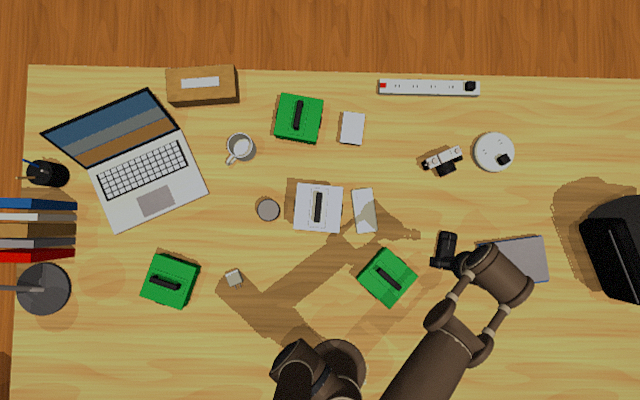

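The pictures show the box level and square over the lower box (top crop corners (238,113), (467,133), (447,365), (217,345)). The lens and power bank have not moved, and the arm is clear.

```bash
python3 -c "
from plant import manip
print(manip.job_done(), manip.observe()['time'])"
```

```text
the job is handed in; nothing more can be done
the job is handed in; nothing more can be done
```

The upper box is turned and seated level and square in the lower lid, and I handed the job in about 12.5 s into the 32 s.

**What I did:** I gripped the carry handle and turned the box about 42°. On the first press it hung up with one pair of feet on a raised bar, the lid tilted 0.054 rad. I levelled it and shifted it a few mm until the feet dropped, then released and backed off.

**Last checks:**
- **Seating:** the lid is level to within about 0.008 rad in both cameras and 6.5 mm lower than at the start, against a bay depth of 6 mm. The absolute height reads about 2 mm high, which matches the camera's bias on the desk.
- **Squareness:** the upper box's sides run parallel to the lower box's in both views.
- **Surroundings:** the lower box, lens, power bank and other things look unmoved in the pictures. I saw contact forces of at most about 14 N.

**Not clean:**
- **Possible lift:** while I levelled the box, the wrist briefly read about 5.5 N downward, slightly more than the box's weight. It may have hung in the grip a few mm above the bay floor for about half a second.
- **Failed check:** my automatic rectangle fit for the final top view gave a meaningless size because of stray depth points. I judged squareness by eye from the pictures instead.
- **Rocking:** I did not nudge the box after release to test it.

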